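# Press a watch glass and keep it pressed

### The job

The cement under a new watch glass has to set under pressure in the small swing-arm press. Swing the press arm by its knob until the plunger stands centred over the complete watch (the other two pockets hold a bare ring and a bare movement, which must not be pressed), and then push the knob gently straight down until the underside of the knob is level with the top of the small gauge pin beside it. Finish still holding the knob down at that height with the gripper: do not let go, do not drive it further down, and leave the other things on the bench alone.

Things in the scene. Friction and masses are not known exactly. Their poses are not given: they have to be found in the camera images.
- press: swing-arm press, fixed to the bench: grey base plate 180 x 210 x 16 mm with a steel column (22 mm thick, 116 mm high) at its rear. Origin: centre of the underside of the plate, z up; the column stands at x = +60 mm, the three round pockets lie on an arc of radius 95 mm about the column on its -x side. Pocket rings: 54 mm outside, 48 mm inside, 5 mm high, standing on the plate.
- press_hinge (a point): on the upright hinge axis of the arm (the column's axis), 93 mm above the bench, at the arm's mid height. Arm 20 mm wide, 16 mm high (85 to 101 mm above the bench), its round end sleeve 30 mm wide, 80 to 112 mm above the bench. A green lamp shade 180 mm wide hangs 380 mm ahead and 420 mm right of the robot's base, rim 610 mm above the bench: pass low beneath it or round it
- press_arm (a joint): angle of the arm about the column: 0 when it points along the press's -x axis (over the middle pocket), positive towards the press's +y side, range -0.95 to 1.6 rad; pockets at +0.65, 0 and -0.65. It starts parked at 1.1 to 1.5. Stays where it is left (friction 0.12 N m, about 1.3 N at the knob)
- knob_top (a point): centre of the flat top of the round black knob on the plunger (knob 34 mm across, 18 mm high, on a 12 mm stem), 95 mm from the hinge axis; 168 mm above the bench when up; sinks with the plunger
- press_ram (a joint): how far the plunger is pushed down: 0 up (it springs back), 0.023 when the underside of the knob is level with the gauge pin's top, stop at 0.034 m. Spring: about 2.5 N to start, rising 100 N/m; from about 0.017 m the foot meets the watch and its own spring adds 2 N, rising 500 N/m: about 10 N in all at 0.023
- gauge_pin_top (a point): top of the small upright steel gauge pin (8 mm head) on the arm, 26 mm from the plunger's axis on the side of the column, 127 mm above the bench; the underside of the knob, 18 mm below knob_top, must come level with it
- press_foot: white pressing foot, a disc 22 mm across below the arm, sprung inside the plunger; goes up and down with the plunger. Its body origin is no useful point: see foot_tip
- foot_tip (a point): centre of the foot's underside, exactly below knob_top; 41 mm above the bench when the plunger is up
- watch: complete round watch head with case, dial, lugs and crown, about 41 x 37 x 10 mm, lying loose and dial up in one of the three pockets; origin at the centre of its underside
- ring: plain metal bezel ring 32 mm across, 8 mm high, loose in another pocket; origin at the centre of its underside
- movement: bare watch movement, flat disc 27 mm across, 5 mm high, loose in the remaining pocket; origin at the centre of its underside
- wooden_box: turned wooden box with lid, 70 mm across, 60 mm high, standing right of the press; leave alone; origin at its foot
- dark_tin: round tin with brown lower half, 55 mm across, 34 mm high, right of the press; leave alone; origin at its foot
- loupe: black eye loupe 31 mm across, 30 mm high, in front of the press; leave alone; origin at its foot
- holder: ivory round case holder 55 mm across, 27 mm high, right of the press; leave alone; origin at its foot
- driver: small screwdriver 86 mm long, 9 mm thick, lying in front of the press; leave alone; origin at its middle, underside
There are look-alikes about, which are no part of the job. What is shaped like the watch but pink or purple is not meant.

How it is judged:
By the outcome, as a careful person would: the job done as asked, in the order asked, and still so for the second after the job is handed in, while the arm keeps its last pose, push and grip.
It also fails if it takes over 48 s, if anything falls off the work surface, if the arm or the gripper's body presses on something with over 40 N, if the wrist force passes 120 N, or if a joint passes its speed limit or range.

### The arm

A 7-joint arm with a two-finger parallel gripper is mounted at the origin on a cart in front of the work surface, level with it; the furniture and walls round the work are solid. World frame = base frame: x ahead of the robot, y to its left, z up, the work surface at z = 0. Lengths are in m, angles in rad, forces in N, time in s.
With the tool pointing down it reaches from about 0.375 to 0.925 m from the base axis. Payload 3.1 kg.
Tool frame: the origin (TCP) lies midway between the tips of the shut fingers; the grasp point (between the pads) lies 19 mm behind it; z points along the fingers, y is the line along which they close (so a half turn about z gives the same grasp; the last joint's range is limited). The gripper opens to 85 mm and grips with 20 to 120 N. Pads are 22 mm wide; open, the fingers measure 114 mm over their backs; the gripper's body (76 mm by 85 mm) begins 54 mm behind the grasp point. The pads swing forward as they close: fully open they stand 13 mm farther back than shut.
Start: joints at [-1.272, 0.383, 0.044, 1.598, -0.018, 1.161, -0.05], TCP at [0.251, 0.6, 0.231] pointing down, gripper open.
Joint ranges: [-2.61, 2.61], [-0.41, 2.15], [-1.48, 1.57], [0, 2.5], [-1.57, 4.71], [0.05, 1.97], [-2.85, 2.85]. Speed limits (rad/s): [2.79, 2.79, 3.14, 3.14, 3.14, 3.14, 3.14].

### API

Orientations are given as [roll, pitch, yaw] about the fixed x, y, z axes, in that order (R = Rz(yaw) Ry(pitch) Rx(roll)).
In Python, from station import arm gives the robot as it stands. The module is installed in compiled form; this text tells all that it offers.
- The arm moves only by the tool arm_command, never from a script. Its argument "moves" is a list of rows, each an object with "offset": the shift along the tool's x, y, z in cm, a list of three; "yaw": the turn about the tool's z in degrees; "claw": the opening, from 0 (shut) to 1 (fully open). A call has 1 to 8 rows; each row shifts and turns the commanded pose from where the row before left it, along the tool's axes as they then stand; what a row does not reach is not made up. A row lasts 1/8 s, in which the tool goes at most 62.5 mm and 10.7 degrees, less where a joint would pass 70% of its speed; a pose out of reach is approached as far as the arm can. A call is refused whole if a number of a shift passes 6.25 or a number of a turn 10.7, either way. A call with a gripper value outside its range is refused whole. The fingers move at their own pace and stop on an object; "grip_force" is the grip in N (left out, the last holds). Time passes only in rows, so rows that do not move let the fingers close. It gives the time, the measured TCP pose, the force, the opening and the grip force at its end, in the units of the state.
- arm.state(): the state, without advancing time (a new reading comes with each control period).
- arm.grab_frame(name): name is "scene" or "top" or "wrist"; returns the picture (400x640x3 uint8, blue, green, red); there is no depth.
- arm.camera_params(name): a dict with "K" (3x3 intrinsics, pixels), "position" and "attitude" of the camera in the world. Camera axes: x right, y down, z forward; pixel columns grow to the right and rows downward; lengths in m; the calibration is good to about 2 mm. The wrist camera is an equidistant fisheye: a pixel r from the principal point sees the ray r / f radians off the axis. A picture is of the moment at which its call begins: read the wrist's pose just before it. camera_params takes no time and is no camera call; for the wrist camera it gives the pose at the moment of the call.
- arm.close_job(): hands the job in; it is judged then, once.
The state is a dict: "clock": time; "joints": joint angles; "qd": joint speeds; "tau": joint torques, N m; "ee_pos": TCP position; "tcp_rot": TCP orientation; "contact_force": force on the tool from outside, world axes, zero at the start; "wrist_torque": the same for the moment, N m; "width": finger opening in m; "grip_force": force on a finger pad.
Only numpy, scipy, OpenCV 4.12 (cv2) and the standard library are available. Lean on these libraries where they do the work, as an engineer would, in place of code of your own. Each camera call takes 0.05 s, during which the arm holds its last target. There are 200 camera calls.

## Working session

There is one attempt and no reset: what is moved stays moved. The work goes in short steps, Python scripts to look and compute and a tool call to move; the robot and the scene stay as the last step left them, time stands still between calls to the robot, and variables do not carry over. Pictures are saved under pics/ and viewed, at most 10 in all, crops included, and the job is handed in when it is done.

Besides the shell and the picture viewer there is one more tool, called after "Call:" in YAML: its name, and indented under it one key for each argument. arm_command: Moves the arm, as the interface text tells. Its arguments: {"type":"object","properties":{"moves":{"type":"array"},"grip_force":{"type":"number"}},"required":["moves"]}

```bash
mkdir -p pics; python3 - <<'E'
from station import arm
import cv2,numpy as np
for n in("scene","top"):
    im=arm.grab_frame(n);cv2.imwrite(f"pics/{n}0.png",im)
    p=arm.camera_params(n);print(n,p)
print(arm.state())
E
```

```text
scene {'K': array([[391.25376212,   0.        , 315.81434966],
       [  0.        , 391.25376212, 197.58726623],
       [  0.        ,   0.        ,   1.        ]]), 'position': array([0.01193306, 0.51882064, 0.50821965]), 'attitude': array([-2.01478151e+00,  1.38878545e-03, -2.46473523e+00])}
top {'K': array([[486.70157939,   0.        , 315.71457496],
       [  0.        , 486.70157939, 204.42568602],
       [  0.        ,   0.        ,   1.        ]]), 'position': array([ 0.43529848, -0.13565573,  0.98553918]), 'attitude': array([-3.02438778,  0.02934196, -1.59337641])}
{'clock': 0.1, 'joints': array([-1.27181555,  0.38376755,  0.04383709,  1.599419  , -0.01788424,
        1.1612026 , -0.04993175]), 'qd': array([-1.25579437e-03, -1.91445152e-03, -5.57142750e-04, -3.52326646e-03,
       -1.47931107e-03, -8.14472691e-05, -5.70223441e-04]), 'tau': array([ 2.51118414e-03, -4.34728789e+01,  1.02921456e+00, -2.50453842e+01,
        1.08474819e-02,  5.44323062e-03, -1.66202079e-05]), 'ee_pos': array([0.25086804, 0.59870912, 0.23000259]), 'tcp_rot': array([-3.13919263e+00,  1.41182298e-04,  2.74486599e+00]), 'contact_force': array([0.19425824, 0.09049361, 0.97303986]), 'wrist_torque': array([-0.01429785, -0.02726304,  0.01249821]), 'grip_force': 0.0, 'width': 0.08556087652432548}
```

View pics/scene0.png

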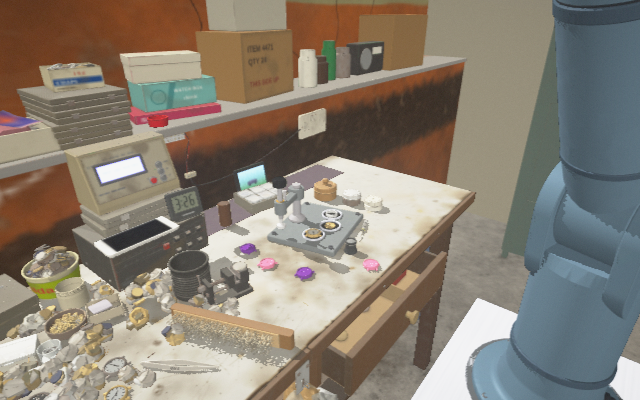

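View pics/top0.png

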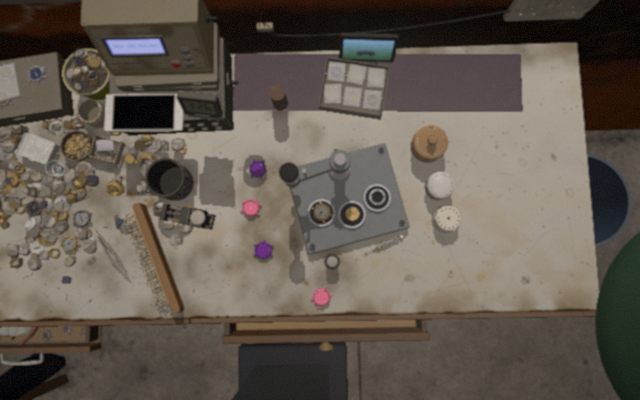

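The top view shows the press column at about (340,160), the knob at about (289,173) and three pockets at about (320,211), (352,213) and (377,197). The pink and purple pieces lie outside the press. Next is one enlarged crop to tell the pockets apart.

```bash
python3 - <<'E'
import cv2,numpy as np
t=cv2.imread("pics/top0.png")[135:275,265:420];s=cv2.imread("pics/scene0.png")[165:265,255:375]
a=cv2.resize(t,None,fx=3.7,fy=3.7,interpolation=cv2.INTER_CUBIC)[:, :400] if 0 else cv2.resize(t,(400,361),interpolation=cv2.INTER_CUBIC)
b=cv2.resize(s,(400,333),interpolation=cv2.INTER_CUBIC)
c=np.zeros((361,800,3),np.uint8);c[:,:400]=a;c[:333,400:]=b
c=np.clip(c*1.5,0,255).astype(np.uint8)
cv2.imwrite("pics/crop0.png",c)
E
```

```text
(no output)
```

View pics/crop0.png

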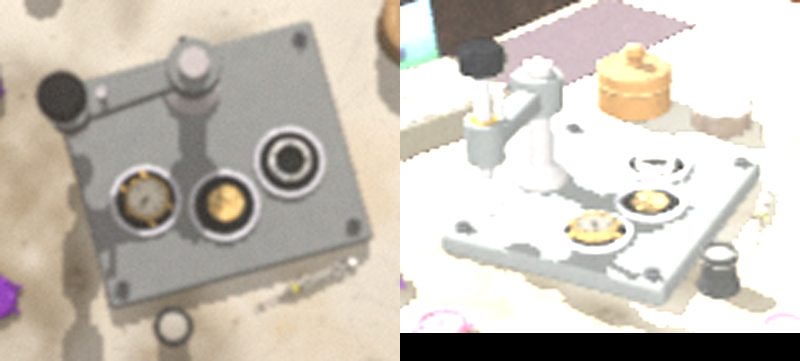

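Candidates in the crop (top image pixels):
- **Left pocket (321,212):** case with dial, lugs and crown, gold and grey.
- **Middle pocket (352,213):** small gold disc, the movement.
- **Right pocket (377,197):** plain hollow ring.

The left pocket, at press angle +0.65, holds the complete watch. Next I measure the positions.

```bash
cat > h.py <<'E'
import cv2,numpy as np
from scipy.spatial.transform import Rotation as R
from station import arm
def ray(n,px,p=None):
    p=p or arm.camera_params(n);K=p["K"]
    if n=="wrist":
        d=np.array([(px[0]-K[0,2])/K[0,0],(px[1]-K[1,2])/K[1,1]]);r=np.hypot(*d)
        v=np.r_[d/max(r,1e-9)*np.sin(r),np.cos(r)]
    else: v=np.linalg.inv(K)@[px[0],px[1],1]
    return p["position"],R.from_euler("xyz",p["attitude"]).as_matrix()@v
def plane(n,px,z,p=None):
    o,d=ray(n,px,p);d=d/d[2];return o+d*(z-o[2])
def meet(r1,r2):
    (a,u),(b,v)=r1,r2
    s,t=np.linalg.lstsq(np.c_[u,-v],b-a,rcond=None)[0]
    return (a+s*u+b+t*v)/2,np.linalg.norm(a+s*u-b-t*v)
def proj(n,X,p=None):
    p=p or arm.camera_params(n);c=R.from_euler("xyz",p["attitude"]).as_matrix().T@(np.array(X)-p["position"])
    return (p["K"]@c/c[2])[:2]
E
python3 - <<'E'
from h import *
t=cv2.imread("pics/top0.png");g=cv2.cvtColor(t,cv2.COLOR_BGR2GRAY)
s=cv2.imread("pics/scene0.png");gs=cv2.cvtColor(s,cv2.COLOR_BGR2GRAY)
def blobs(m,x0,y0,x1,y1,amin):
    z=np.zeros_like(m);z[y0:y1,x0:x1]=m[y0:y1,x0:x1]
    for c in cv2.findContours(z,cv2.RETR_EXTERNAL,cv2.CHAIN_APPROX_NONE)[0]:
        if cv2.contourArea(c)>amin:
            (a,b),r=cv2.minEnclosingCircle(c);e=cv2.fitEllipse(c) if len(c)>5 else None
            yield np.round((a,b,r),1),np.round(e[0]+e[1],1)
print("rings top")
P=[]
for th in(150,170):
  for b in blobs((g>th).astype(np.uint8),300,175,398,232,150): print(th,b,plane("top",b[1][:2],.021).round(4))
print("knob top");
for b in blobs((g<55).astype(np.uint8),272,155,305,190,60): print(b,plane("top",b[1][:2],.168).round(4))
print("knob scene")
for b in blobs((gs<60).astype(np.uint8),268,170,292,195,30): print(b)
print("plate grey rows", [g[y,300:400:10].tolist() for y in (170,205)])
for b in blobs(((g>60)&(g<135)&(np.ptp(t.astype(int),axis=2)<14)).astype(np.uint8),270,130,425,265,3000): print(b)
E
```

```text
rings top
knob top
(array([288.2, 172.8,   9.4]), array([288.6, 172.5,  16.8,  18. ])) [ 0.5882 -0.0688  0.168 ]
knob scene
plate grey rows [[109, 106, 108, 71, 69, 109, 109, 110, 109, 110], [99, 149, 94, 76, 76, 43, 143, 54, 57, 105]]
(array([347. , 199.3,  66.6]), array([347.6, 198.9, 102.5, 121. ]))
```

```bash
python3 - <<'E'
from h import *
t=cv2.imread("pics/top0.png");s=cv2.imread("pics/scene0.png")
x0,y0=270,135
g=cv2.resize(cv2.cvtColor(t,cv2.COLOR_BGR2GRAY)[y0:275,x0:420],None,fx=4,fy=4,interpolation=cv2.INTER_CUBIC)
U=lambda c:np.array([(c[0]+.5)/4-.5+x0,(c[1]+.5)/4-.5+y0])
def H(a,b,p2,z):
    c=cv2.HoughCircles(g,cv2.HOUGH_GRADIENT,1,60,param1=120,param2=p2,minRadius=a,maxRadius=b)
    for q in c[0][:6]: print(U(q).round(1),(q[2]/4).round(1),plane("top",U(q),z).round(4))
print("rings r~13.6px");H(46,58,18,.021)
print("knob r~10");H(34,46,18,.168)
print("sleeve/col");H(22,38,18,.114)
# knob in scene
k=s.max(2)<60
print(proj("scene",[.588,-.069,.168]),proj("scene",[.588,-.069,.150]))
z=np.zeros(k.shape,np.uint8);z[170:200,262:295]=k[170:200,262:295]
n,l,st,ce=cv2.connectedComponentsWithStats(z);print(st[1:],ce[1:])
p=arm.camera_params("wrist");print(p)
E
```

```text
rings r~13.6px
[377.2 198.5] 12.6 [ 0.5582 -0.2328  0.021 ]
[351.2 213.8] 11.6 [ 0.529  -0.1801  0.021 ]
knob r~10
[376.8 197. ] 11.4 [ 0.5421 -0.2172  0.168 ]
[351.5 214. ] 11.4 [ 0.5143 -0.1738  0.168 ]
sleeve/col
[377.  196.2] 8.2 [ 0.5505 -0.2231  0.114 ]
[352.  213.2] 7.1 [ 0.5209 -0.1772  0.114 ]
[280.2951105 177.9409919] [280.61339526 185.2283264 ]
[[279 176   2   1   2]
 [285 180   1   1   1]
 [284 183   1   1   1]] [[279.5 176. ]
 [285.  180. ]
 [284.  183. ]]
{'K': array([[309.70691629,   0.        , 318.31694551],
       [  0.        , 309.70691629, 195.0906081 ],
       [  0.        ,   0.        ,   1.        ]]), 'position': array([0.17733174, 0.6295832 , 0.37318632]), 'attitude': array([2.82246386e+00, 2.08927898e-03, 1.17374879e+00])}
```

```bash
python3 - <<'E'
from h import *
from scipy.optimize import least_squares
w=plane("top",(321.2,212.6),.021);m=plane("top",(351.6,214.2),.021);r=plane("top",(377.3,197.8),.021)
col=plane("top",(339.8,160.2),.116)
print(w,m,r,col)
def f(v):
    h=v[:2];a=v[2]; # direction of middle pocket
    return np.concatenate([h+.095*np.array([np.cos(a+d),np.sin(a+d)])-q[:2] for d,q in((-0,m),(.65,r),(-.65,w))])
# +angle about z; middle direction a ; try sign: w at +s*.65
for s in(1,-1):
    g=lambda v:np.concatenate([v[:2]+.095*np.array([np.cos(v[2]+s*d),np.sin(v[2]+s*d)])-q[:2] for d,q in((0,m),(.65,w),(-.65,r))])
    o=least_squares(g,[*col[:2],np.pi]);print(s,o.x,o.cost**.5)
k=np.array([.5882,-.0688]);print(np.linalg.norm(k-col[:2]),np.arctan2(*(k-col[:2])[::-1]))
E
```

```text
[ 0.5328529  -0.12047508  0.021     ] [ 0.52811577 -0.18079938  0.021     ] [ 0.55961847 -0.23291382  0.021     ] [ 0.61800665 -0.15803514  0.116     ]
1 [ 0.46034954 -0.19710444  0.23410686] 0.021912763433505362
-1 [ 0.62005693 -0.15908424  3.37490861] 0.0005585192647674518
0.09408160044611906 1.8931680849682504
```

Call:
arm_command:
  moves:
    - {"offset": [-3.5,-3,-0.5],"yaw": 0,"claw": 1}
    - {"offset": [-3.5,-3,-0.5],"yaw": 0,"claw": 1}
    - {"offset": [-3.5,-3,-0.5],"yaw": 0,"claw": 1}
    - {"offset": [-3.5,-3,-0.5],"yaw": 0,"claw": 1}
    - {"offset": [-3.5,-3,-0.5],"yaw": 0,"claw": 1}
    - {"offset": [-3.5,-3,-0.5],"yaw": 0,"claw": 1}
    - {"offset": [-3.5,-3,-0.5],"yaw": 0,"claw": 1}
    - {"offset": [-3.5,-3,-0.5],"yaw": 0,"claw": 1}

```text
clock: 1.1
ee_pos: [0.4169, 0.2683, 0.271]
tcp_rot: [-3.141, -0.0, 2.745]
contact_force: [0.0, -0.4, -0.4]
width: 0.0853
grip_force: 0.0
```

Call:
arm_command:
  moves:
    - {"offset": [-3.5,-3,0],"yaw": 0,"claw": 1}
    - {"offset": [-3.5,-3,0],"yaw": 0,"claw": 1}
    - {"offset": [-3.5,-3,0],"yaw": 0,"claw": 1}
    - {"offset": [-3.5,-3,0],"yaw": 0,"claw": 1}
    - {"offset": [-3.5,-3,0],"yaw": 0,"claw": 0.8}
    - {"offset": [-3.5,-3,0],"yaw": 0,"claw": 0.8}
    - {"offset": [-3.5,-3,0],"yaw": 0,"claw": 0.8}
    - {"offset": [-3.5,-3,0],"yaw": 0,"claw": 0.8}

```text
clock: 2.1
ee_pos: [0.5823, -0.0607, 0.2708]
tcp_rot: [-3.141, -0.001, 2.745]
contact_force: [0.1, -0.1, -1.2]
width: 0.068
grip_force: 0.0
```

Call:
arm_command:
  moves:
    - {"offset": [0,0,0],"yaw": 9.8,"claw": 0.8}
    - {"offset": [0,0,0],"yaw": 9.8,"claw": 0.8}
    - {"offset": [0,0,0],"yaw": 9.8,"claw": 0.8}
    - {"offset": [0,0,0],"yaw": 9.8,"claw": 0.8}
    - {"offset": [0,0,0],"yaw": 9.8,"claw": 0.8}
    - {"offset": [0,0,0],"yaw": 0,"claw": 0.8}
    - {"offset": [0,0,0],"yaw": 0,"claw": 0.8}

```text
clock: 2.98
ee_pos: [0.5819, -0.0595, 0.271]
tcp_rot: [-3.141, -0.0, 1.892]
contact_force: [0.2, -0.4, 0.4]
width: 0.0681
grip_force: 0.0
```

```bash
python3 - <<'E'
from h import *
s=arm.state();print(s['clock'],s['ee_pos'],s['tcp_rot'],s['joints'],s['width'],s['contact_force'])
p=arm.camera_params("wrist");print(p['position'],p['attitude'])
cv2.imwrite("pics/w1.png",arm.grab_frame("wrist"));np.save("w1.npy",[p['position'],p['attitude']])
E
```

```text
2.975 [ 0.58194452 -0.05948299  0.27095042] [-3.14094427e+00 -2.07655839e-04  1.89222442e+00] [-0.55412226  0.26611474  0.69659184  1.74069297 -0.18186124  1.20111208
  0.51278403] 0.06814986121098997 [ 0.21034562 -0.38240354  0.41909471]
[0.55725052 0.01638858 0.41417008] [2.82304209e+00 4.00550732e-04 3.21072938e-01]
```

View pics/w1.png

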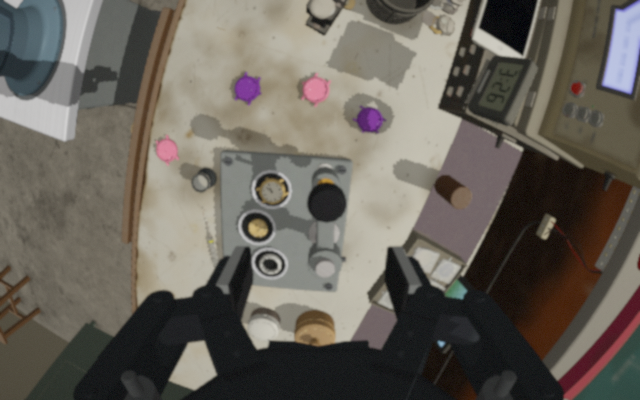

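The wrist view shows the knob at about (326,202), the watch at (271,189), the movement at (257,227), the ring at (268,263) and the column top at (324,263). I triangulate these against the top view.

```bash
python3 - <<'E'
from h import *
P=np.load("w1.npy");p=dict(arm.camera_params("wrist"),position=P[0],attitude=P[1])
im=cv2.imread("pics/w1.png");g=cv2.cvtColor(im,cv2.COLOR_BGR2GRAY)
m=np.zeros_like(g);m[178:228,300:350]=(g[178:228,300:350]<45)
n,l,st,ce=cv2.connectedComponentsWithStats(m);i=1+st[1:,4].argmax();print(st[i],ce[i])
c=cv2.findContours((l==i).astype(np.uint8),0,1)[0][0];kw,rad=cv2.minEnclosingCircle(c);print(kw,rad)
K=meet(ray("wrist",kw,p),ray("top",(288.6,172.5)));print("knob",K,plane("wrist",kw,.165,p))
# ring circles: bright mask in pockets
u=cv2.resize(g[165:290,235:345],None,fx=4,fy=4,interpolation=cv2.INTER_CUBIC)
cs=cv2.HoughCircles(u,cv2.HOUGH_GRADIENT,1,60,param1=120,param2=20,minRadius=60,maxRadius=85)
cs=[] if cs is None else cs[0]
for q in cs[:6]:
    a=((q[0]+.5)/4-.5+235,(q[1]+.5)/4-.5+165);print("ring",np.round(a,1),q[2]/4,plane("wrist",a,.021,p).round(4))
# watch: gold/grey inside left pocket via non-dark mask
for nme,a,b in(("watch",(271,189),(321.2,212.6)),("mov",(257,227),(351.6,214.2)),("ring",(268.5,263),(377.3,197.8)),("col",(324,263),(339.8,160.2))):
    print(nme,*meet(ray("wrist",a,p),ray("top",b)))
sub=u[:];big=cv2.resize(im[160:290,230:350],(720,780)[:2] and (552,598),interpolation=cv2.INTER_CUBIC);cv2.imwrite("pics/w1c.png",np.clip(big*1.3,0,255).astype(np.uint8))
E
```

```text
[ 308  184   37   37 1062] [325.99717514 201.88135593]
(325.75811767578125, 201.8861846923828) 18.79030418395996
knob (array([ 0.59124269, -0.06794272,  0.15677288]), np.float64(0.00183019885288433)) [ 0.59104271 -0.06540608  0.165     ]
ring [257. 226.] 15.175 [ 0.5306 -0.1773  0.021 ]
ring [272.  189.8] 15.975 [ 0.5368 -0.1191  0.021 ]
ring [270.5 260. ] 15.9 [ 0.563  -0.2244  0.021 ]
watch [ 0.53419011 -0.12063956  0.01404338] 0.0013754716808009792
mov [ 0.52966707 -0.18143446  0.01498737] 0.0020583893073387724
ring [ 0.56090841 -0.2335921   0.01568248] 0.0012286493358812554
col [ 0.62164702 -0.15841144  0.10159419] 0.0012006151453486165
```

View pics/w1c.png

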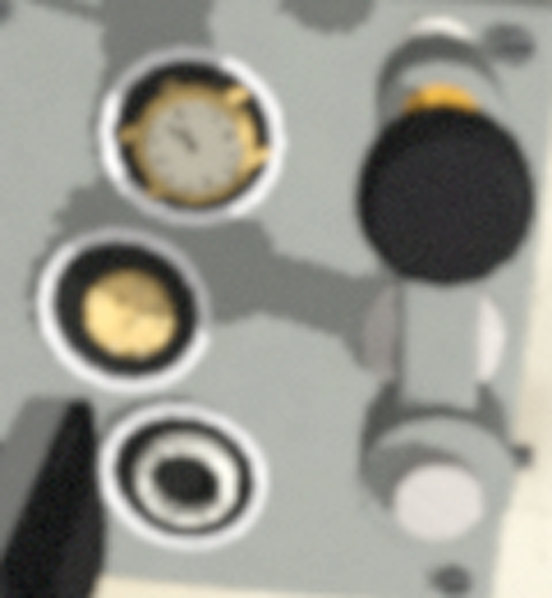

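The crop confirms it: a complete watch with dial, lugs and crown in the pocket at (272,190). I move above the knob and check from near.

Call:
arm_command:
  moves:
    - {"offset": [-0.5,0.3,2],"yaw": 0,"claw": 0.8}
    - {"offset": [-0.5,0.2,3],"yaw": 0,"claw": 0.8}
    - {"offset": [0,0,2],"yaw": 0,"claw": 0.8}
    - {"offset": [0,0,0],"yaw": 0,"claw": 0.8}
    - {"offset": [0,0,0],"yaw": 0,"claw": 0.8}

```text
clock: 3.65
ee_pos: [0.5905, -0.0676, 0.2017]
tcp_rot: [3.141, 0.0, 1.89]
contact_force: [-0.1, 0.1, 0.5]
width: 0.0682
grip_force: 0.0
```

```bash
cat > look.py <<'E'
from h import *
import sys
def shot(name):
    s=arm.state();p=arm.camera_params("wrist");im=arm.grab_frame("wrist");cv2.imwrite(f"pics/{name}.png",im)
    np.save(name+".npy",[p['position'],p['attitude']])
    print(s['clock'],s['ee_pos'].round(4),s['tcp_rot'].round(3),s['width'].round(4),s['contact_force'].round(1),s['grip_force']);return s,p,im
E
python3 - <<'E'
from look import *
s,p,im=shot("w2")
def wproj(X):
    c=R.from_euler("xyz",p["attitude"]).as_matrix().T@(np.array(X)-p["position"]);th=np.arctan2(np.hypot(c[0],c[1]),c[2])
    return p["K"][:2,2]+p["K"][0,0]*th*c[:2]/np.hypot(c[0],c[1])
g=cv2.cvtColor(im,cv2.COLOR_BGR2GRAY)
q=wproj([.590,-.067,.163]);print("expect",q)
x,y=int(q[0]),int(q[1]);m=np.zeros_like(g);m[y-45:y+45,x-45:x+45]=g[y-45:y+45,x-45:x+45]<45
n,l,st,ce=cv2.connectedComponentsWithStats(m);i=1+st[1:,4].argmax()
c=cv2.findContours((l==i).astype(np.uint8),0,1)[0][0];kw,rad=cv2.minEnclosingCircle(c);print(st[i],ce[i],kw,rad,plane("wrist",ce[i],.168,p))
P=np.load("w1.npy");p1=dict(p,position=P[0],attitude=P[1])
print(meet(ray("wrist",ce[i],p),ray("wrist",(325.8,201.9),p1)),meet(ray("wrist",ce[i],p),ray("top",(288.6,172.5))))
E
```

```text
Traceback (most recent call last):
  File "look.py", line 6, in shot
    print(s['clock'],s['ee_pos'].round(4),s['tcp_rot'].round(3),s['width'].round(4),s['contact_force'].round(1),s['grip_force']);return s,p,im
                                                                ^^^^^^^^^^^^^^^^
AttributeError: 'float' object has no attribute 'round'
```

View pics/w2.png

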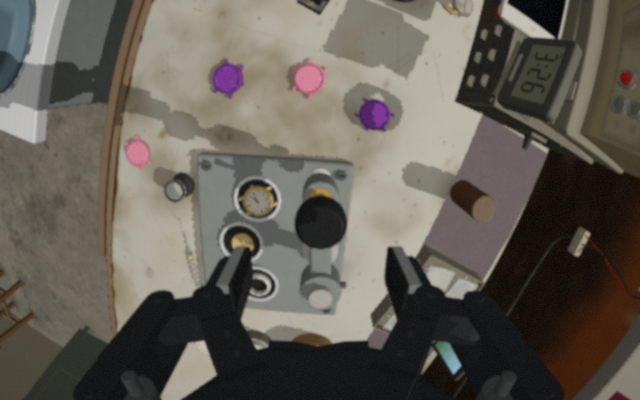

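The picture shows the knob at about (320,222), on the fingers' centreline, with the arm parallel to the tool's x axis. Now to compute the offsets.

```bash
sed -i "s/s\['width'\].round(4)/round(float(s['width']),4)/" look.py
cat >> look.py <<'E'
def wproj(X,p):
    c=R.from_euler("xyz",p["attitude"]).as_matrix().T@(np.array(X)-p["position"]);h=np.hypot(c[0],c[1])
    return p["K"][:2,2]+p["K"][0,0]*np.arctan2(h,c[2])*c[:2]/h
E
python3 - <<'E'
from look import *
p=arm.camera_params("wrist");P=np.load("w2.npy");p=dict(p,position=P[0],attitude=P[1]);im=cv2.imread("pics/w2.png")
g=cv2.cvtColor(im,cv2.COLOR_BGR2GRAY)
m=np.zeros_like(g);m[192:255,288:355]=g[192:255,288:355]<45
n,l,st,ce=cv2.connectedComponentsWithStats(m);i=1+st[1:,4].argmax()
c=cv2.findContours((l==i).astype(np.uint8),0,1)[0][0];kw,rad=cv2.minEnclosingCircle(c);print(st[i],ce[i],kw,rad,plane("wrist",kw,.168,p))
P=np.load("w1.npy");p1=dict(p,position=P[0],attitude=P[1])
print(meet(ray("wrist",kw,p),ray("wrist",(325.8,201.9),p1)),meet(ray("wrist",kw,p),ray("top",(288.6,172.5))))
print(meet(ray("wrist",(320,299),p),ray("top",(339.8,160.2))),plane("wrist",(320,299),.116,p))
for z in(.15,.16,.168): print(z,wproj([.5905,-.0676,z],p))
E
```

```text
[ 296  196   50   52 2010] [319.86915423 221.94776119] (319.6091003417969, 221.88182067871094) 25.99211883544922 [ 0.59052454 -0.06350362  0.168     ]
(array([ 0.59222497, -0.06829699,  0.15619705]), np.float64(0.00010103832080815184)) (array([ 0.59120898, -0.06791486,  0.15677807]), np.float64(0.0017599536840817696))
(array([ 0.620312  , -0.15793796,  0.11573054]), np.float64(0.004407435262427071)) [ 0.6225109  -0.15795319  0.116     ]
0.15 [317.54929468 216.682758  ]
0.16 [317.52830737 222.51400057]
0.168 [317.51021944 227.57643798]
```

Call:
arm_command:
  moves:
    - {"offset": [0,0.1,2],"yaw": 0,"claw": 0.8}
    - {"offset": [0,0,2],"yaw": 0,"claw": 0.8}
    - {"offset": [0,0,1.5],"yaw": 0,"claw": 0.8}
    - {"offset": [0,0,0.5],"yaw": 0,"claw": 0.8}
    - {"offset": [0,0,0],"yaw": 0,"claw": 0.6}
    - {"offset": [0,0,0],"yaw": 0,"claw": 0.6}

```text
clock: 4.45
ee_pos: [0.5916, -0.0674, 0.1419]
tcp_rot: [3.14, 0.0, 1.89]
contact_force: [-0.1, 0.6, -0.3]
width: 0.0509
grip_force: 0.0
```

Call:
arm_command:
  moves:
    - {"offset": [0,0,0],"yaw": 0,"claw": 0.5}
    - {"offset": [0,0,0],"yaw": 0,"claw": 0.4}
    - {"offset": [0,0,0],"yaw": 0,"claw": 0.3}
    - {"offset": [0,0,0],"yaw": 0,"claw": 0.3}
    - {"offset": [0,0,0],"yaw": 0,"claw": 0.2}
    - {"offset": [0,0,0],"yaw": 0,"claw": 0.2}
  grip_force: 40

```text
clock: 5.2
ee_pos: [0.5917, -0.0672, 0.1416]
tcp_rot: [3.14, 0.0, 1.89]
contact_force: [0.3, 0.6, 1.6]
width: 0.0323
grip_force: 39.5
```

```bash
python3 - <<'E'
from look import *
s,p,im=shot("w3")
cv2.imwrite("pics/w3c.png",cv2.resize(im[150:330,180:460],(784,504),interpolation=cv2.INTER_CUBIC))
E
```

```text
5.2 [ 0.5917 -0.0672  0.1416] [3.14 0.   1.89] 0.0323 [0.3 0.6 1.6] 39.48567168787122
```

View pics/w3c.png

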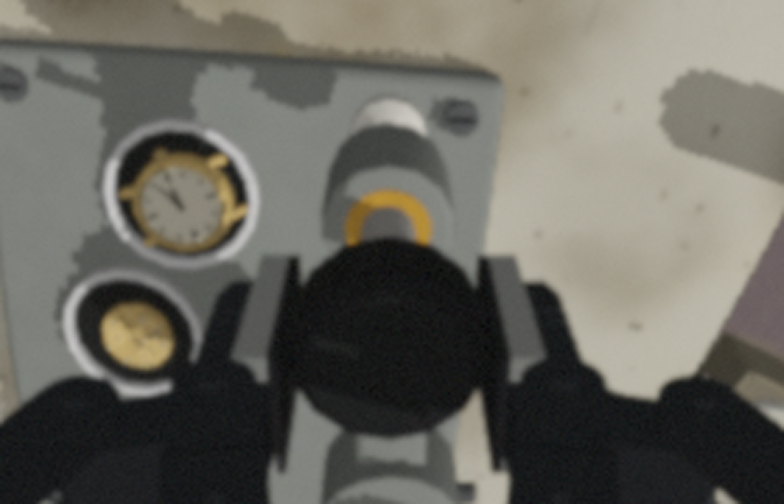

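The knob is held between the pads; the pocket with the watch is at crop (182,195). Now I swing about the column in small steps.

Call:
arm_command:
  moves:
    - {"offset": [-0.013,-0.5,0],"yaw": -3,"claw": 0.2}
    - {"offset": [-0.013,-0.5,0],"yaw": -3,"claw": 0.2}
    - {"offset": [-0.013,-0.5,0],"yaw": -3,"claw": 0.2}
    - {"offset": [-0.013,-0.5,0],"yaw": -3,"claw": 0.2}
    - {"offset": [0,0,0],"yaw": 0,"claw": 0.2}

```text
clock: 5.88
ee_pos: [0.5732, -0.0757, 0.1415]
tcp_rot: [3.141, 0.001, 2.099]
contact_force: [1.6, -1.1, 2.2]
width: 0.0321
grip_force: 39.5
```

```bash
python3 - <<'E'
from look import *
s=arm.state();h=np.array([.6205,-.158]);d=s['ee_pos'][:2]-h;print(np.hypot(*d),np.arctan2(d[1],d[0]),s['tcp_rot'],s['ee_pos'],s['contact_force'],s['wrist_torque'])
E
```

```text
0.09492211844367279 2.0929342127638106 [3.14087925e+00 8.93776902e-04 2.09912655e+00] [ 0.57315908 -0.07572579  0.14149571] [ 1.60096469 -1.12168668  2.21424776] [-0.06762936 -0.40342489  0.24966996]
```

Call:
arm_command:
  moves:
    - {"offset": [-0.013,-0.5,0],"yaw": -3,"claw": 0.2}
    - {"offset": [-0.013,-0.5,0],"yaw": -3,"claw": 0.2}
    - {"offset": [-0.013,-0.5,0],"yaw": -3,"claw": 0.2}
    - {"offset": [-0.013,-0.5,0],"yaw": -3,"claw": 0.2}
    - {"offset": [-0.013,-0.5,0],"yaw": -3,"claw": 0.2}
    - {"offset": [-0.013,-0.5,0],"yaw": -3,"claw": 0.2}
    - {"offset": [-0.013,-0.5,0],"yaw": -3,"claw": 0.2}
    - {"offset": [-0.013,-0.5,0],"yaw": -3,"claw": 0.2}

```text
clock: 6.88
ee_pos: [0.5445, -0.1022, 0.1416]
tcp_rot: [3.141, 0.002, 2.519]
contact_force: [2.3, 0.1, 1.7]
width: 0.032
grip_force: 39.5
```

Call:
arm_command:
  moves:
    - {"offset": [-0.013,-0.5,0],"yaw": -3,"claw": 0.2}
    - {"offset": [-0.013,-0.5,0],"yaw": -3,"claw": 0.2}
    - {"offset": [-0.013,-0.5,0],"yaw": -3,"claw": 0.2}
    - {"offset": [-0.013,-0.5,0],"yaw": -3,"claw": 0.2}
    - {"offset": [0,0,0],"yaw": 0,"claw": 0.2}
    - {"offset": [0,0,0],"yaw": 0,"claw": 0.2}

```text
clock: 7.62
ee_pos: [0.5347, -0.1197, 0.1417]
tcp_rot: [3.142, 0.002, 2.727]
contact_force: [2.9, -0.6, 2.3]
width: 0.0322
grip_force: 39.6
```

```bash
python3 - <<'E'
from look import *
s,p,im=shot("w4")
h=np.array([.6205,-.158]);d=s['ee_pos'][:2]-h;print(np.hypot(*d),np.arctan2(d[1],d[0]),s['wrist_torque'])
sc=arm.grab_frame("scene");t=arm.grab_frame("top");cv2.imwrite("pics/scene4.png",sc);cv2.imwrite("pics/top4.png",t)
c=np.zeros((600,800,3),np.uint8)
c[:300,:400]=cv2.resize(sc[175:265,265:385],(400,300),interpolation=2)
c[300:,:400]=cv2.resize(t[150:240,290:410],(400,300),interpolation=2)
c[:600,400:]=cv2.resize(im[100:400,220:420],(400,600),interpolation=2)
cv2.imwrite("pics/c4.png",np.clip(c*1.3,0,255).astype(np.uint8))
E
```

```text
7.625 [ 0.5347 -0.1197  0.1417] [3.142e+00 2.000e-03 2.727e+00] 0.0322 [ 2.9 -0.6  2.3] 39.59500305354595
0.09393972721262114 2.7218450301687622 [-0.12110414 -0.78009719  0.17389999]
```

View pics/c4.png

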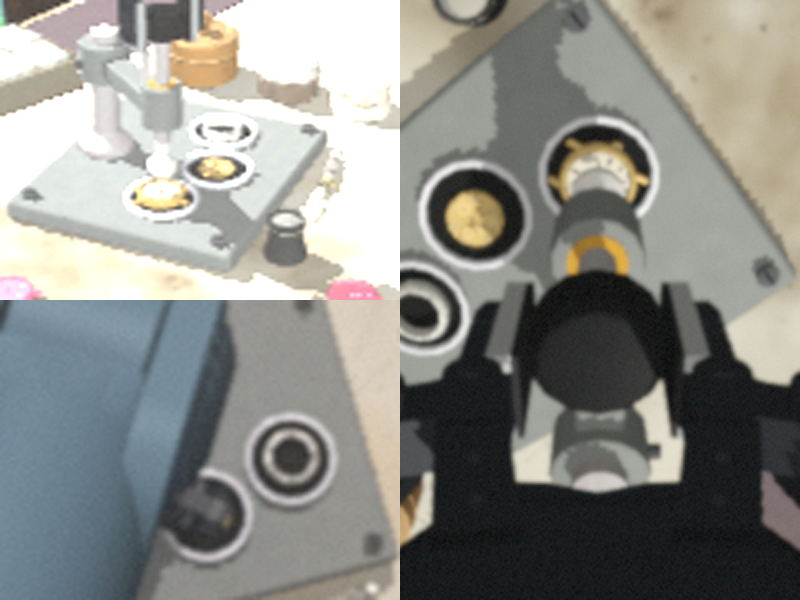

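In the wrist view the plunger, foot and watch pocket all lie on the same line (column ≈ 598) and the scene view shows the foot over the gold watch, so it is centred. Now I press in stages.

Call:
arm_command:
  moves:
    - {"offset": [-0.05,0,0],"yaw": 0,"claw": 0.2}
    - {"offset": [0,0,0],"yaw": 0,"claw": 0.2}
    - {"offset": [0,0,0],"yaw": 0,"claw": 0.2}
  grip_force: 60

```text
clock: 8.15
ee_pos: [0.5347, -0.1197, 0.1416]
tcp_rot: [3.141, 0.001, 2.727]
contact_force: [4.7, -1.4, 3.0]
width: 0.0317
grip_force: 59.1
```

Call:
arm_command:
  moves:
    - {"offset": [0,0,0.2],"yaw": 0,"claw": 0.2}
    - {"offset": [0,0,0.2],"yaw": 0,"claw": 0.2}
    - {"offset": [0,0,0],"yaw": 0,"claw": 0.2}
    - {"offset": [0,0,0],"yaw": 0,"claw": 0.2}

```text
clock: 8.65
ee_pos: [0.5346, -0.1197, 0.1374]
tcp_rot: [3.141, 0.001, 2.727]
contact_force: [5.4, -1.3, 3.3]
width: 0.0314
grip_force: 59.1
```

Call:
arm_command:
  moves:
    - {"offset": [0,0,0.2],"yaw": 0,"claw": 0.2}
    - {"offset": [0,0,0.2],"yaw": 0,"claw": 0.2}
    - {"offset": [0,0,0.2],"yaw": 0,"claw": 0.2}
    - {"offset": [0,0,0.2],"yaw": 0,"claw": 0.2}
    - {"offset": [0,0,0],"yaw": 0,"claw": 0.2}
    - {"offset": [0,0,0],"yaw": 0,"claw": 0.2}

```text
clock: 9.4
ee_pos: [0.5347, -0.1197, 0.1295]
tcp_rot: [3.141, 0.001, 2.727]
contact_force: [5.2, -0.9, 2.4]
width: 0.0318
grip_force: 59.2
```

Call:
arm_command:
  moves:
    - {"offset": [0,0,0.2],"yaw": 0,"claw": 0.2}
    - {"offset": [0,0,0.2],"yaw": 0,"claw": 0.2}
    - {"offset": [0,0,0],"yaw": 0,"claw": 0.2}
    - {"offset": [0,0,0],"yaw": 0,"claw": 0.2}

```text
clock: 9.9
ee_pos: [0.5346, -0.1197, 0.1255]
tcp_rot: [3.141, 0.001, 2.727]
contact_force: [5.9, -1.9, 2.8]
width: 0.0317
grip_force: 59.2
```

The force has not risen as expected, so I check whether the pads are slipping on the knob.

```bash
python3 - <<'E'
from look import *
s,p,im=shot("w5");print(s['wrist_torque'],s['contact_force'])
a=cv2.imread("pics/w4.png");sc=arm.grab_frame("scene");s4=cv2.imread("pics/scene4.png");cv2.imwrite("pics/scene5.png",sc)
c=np.zeros((600,800,3),np.uint8)
c[:300,:400]=cv2.resize(a[200:320,240:400],(400,300),interpolation=2);c[:300,400:]=cv2.resize(im[200:320,240:400],(400,300),interpolation=2)
c[300:,:400]=cv2.resize(s4[165:240,285:385],(400,300),interpolation=2);c[300:,400:]=cv2.resize(sc[165:240,285:385],(400,300),interpolation=2)
cv2.imwrite("pics/c5.png",np.clip(c*1.3,0,255).astype(np.uint8))
E
```

```text
9.9 [ 0.5346 -0.1197  0.1255] [3.141e+00 1.000e-03 2.727e+00] 0.0317 [ 5.9 -1.9  2.8] 59.237297382205725
[-0.05209201 -1.15933396  0.16433341] [ 5.94139648 -1.88559621  2.81231747]
```

View pics/c5.png

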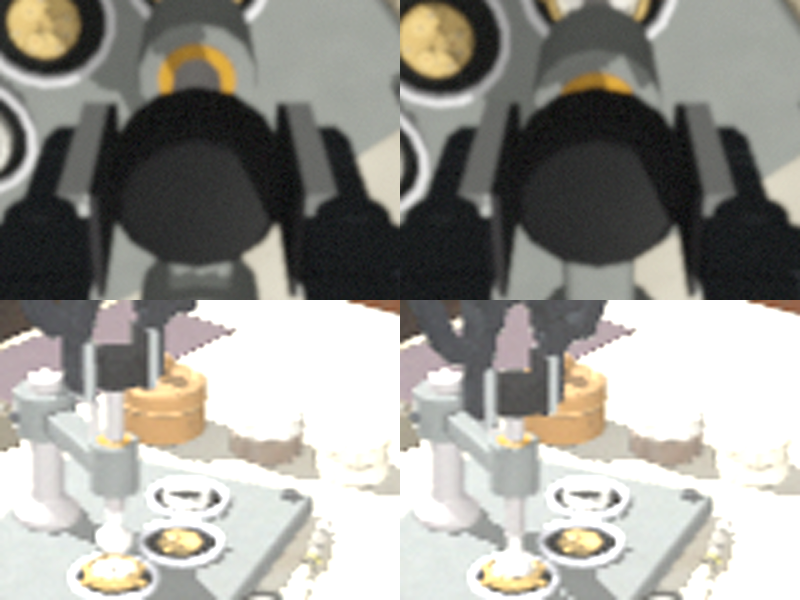

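No slip: the knob sits the same between the pads and the foot has gone down. I continue the last 7 mm in stages, watching the force.

Call:
arm_command:
  moves:
    - {"offset": [0,0,0.1],"yaw": 0,"claw": 0.2}
    - {"offset": [0,0,0],"yaw": 0,"claw": 0.2}
    - {"offset": [0,0,0],"yaw": 0,"claw": 0.2}

```text
clock: 10.38
ee_pos: [0.5347, -0.1197, 0.1249]
tcp_rot: [3.141, 0.001, 2.727]
contact_force: [3.7, -1.2, 5.4]
width: 0.0317
grip_force: 59.5
```

Call:
arm_command:
  moves:
    - {"offset": [0,0,0.1],"yaw": 0,"claw": 0.2}
    - {"offset": [0,0,0.1],"yaw": 0,"claw": 0.2}
    - {"offset": [0,0,0],"yaw": 0,"claw": 0.2}
    - {"offset": [0,0,0],"yaw": 0,"claw": 0.2}

```text
clock: 10.88
ee_pos: [0.5347, -0.1197, 0.1231]
tcp_rot: [3.141, 0.001, 2.727]
contact_force: [4.4, 0.2, 6.4]
width: 0.0318
grip_force: 59.6
```

Call:
arm_command:
  moves:
    - {"offset": [0,0,0.1],"yaw": 0,"claw": 0.2}
    - {"offset": [0,0,0.1],"yaw": 0,"claw": 0.2}
    - {"offset": [0,0,0],"yaw": 0,"claw": 0.2}
    - {"offset": [0,0,0],"yaw": 0,"claw": 0.2}

```text
clock: 11.38
ee_pos: [0.5347, -0.1197, 0.1213]
tcp_rot: [3.141, 0.001, 2.727]
contact_force: [3.4, -0.5, 7.7]
width: 0.0319
grip_force: 59.7
```

Call:
arm_command:
  moves:
    - {"offset": [0,0,0.1],"yaw": 0,"claw": 0.2}
    - {"offset": [0,0,0.1],"yaw": 0,"claw": 0.2}
    - {"offset": [0,0,0.07],"yaw": 0,"claw": 0.2}
    - {"offset": [0,0,0],"yaw": 0,"claw": 0.2}
    - {"offset": [0,0,0],"yaw": 0,"claw": 0.2}
    - {"offset": [0,0,0],"yaw": 0,"claw": 0.2}

```text
clock: 12.12
ee_pos: [0.5347, -0.1197, 0.1188]
tcp_rot: [3.141, 0.001, 2.727]
contact_force: [2.7, -0.6, 9.3]
width: 0.0316
grip_force: 59.8
```

```bash
python3 - <<'E'
from look import *
s,p,im=shot("w6")
a=cv2.imread("pics/w4.png");sc=arm.grab_frame("scene");s0=cv2.imread("pics/scene0.png")
c=np.zeros((600,800,3),np.uint8)
c[:300,:400]=cv2.resize(a[200:320,240:400],(400,300),interpolation=2);c[:300,400:]=cv2.resize(im[200:320,240:400],(400,300),interpolation=2)
c[300:,:400]=cv2.resize(s0[165:225,255:335],(400,300),interpolation=2);c[300:,400:]=cv2.resize(sc[165:225,285:365],(400,300),interpolation=2)
cv2.imwrite("pics/c6.png",np.clip(c*1.1,0,255).astype(np.uint8))
# knob slip: brightness profile template shift between w4,w5,w6
g=lambda n:cv2.cvtColor(cv2.imread(n),cv2.COLOR_BGR2GRAY)[252:310,285:356].astype(np.float32)
for n in("w5","w6"): print(n,cv2.phaseCorrelate(g("pics/w4.png"),g(f"pics/{n}.png")))
E
```

```text
12.125 [ 0.5347 -0.1197  0.1188] [3.141e+00 1.000e-03 2.727e+00] 0.0316 [ 2.7 -0.6  9.3] 59.79895479977131
w5 ((-0.028060142816947575, 0.1668372528804909), 0.8218346224890815)
w6 ((0.04135791998510996, 0.08070035436690759), 0.8353289429788237)
```

View pics/c6.png

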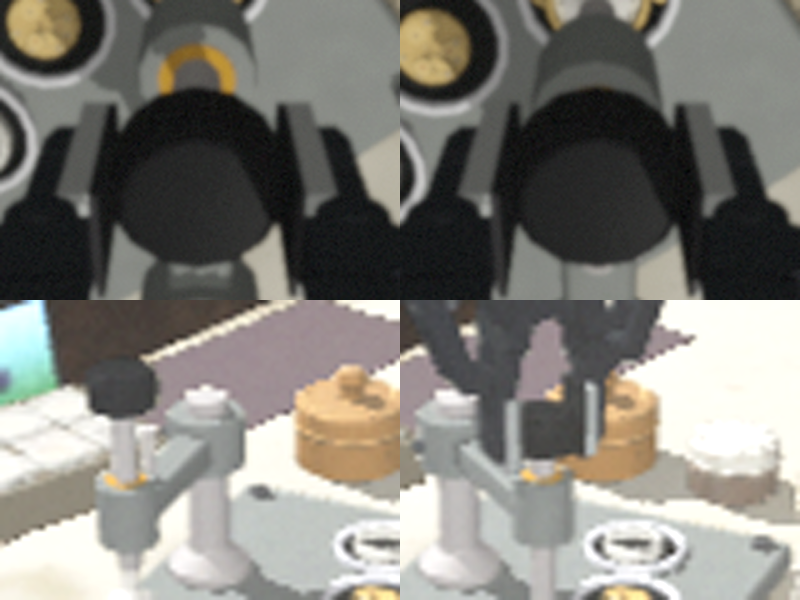

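The pads have not slipped (under 0.2 px), the plunger is down 22.8 mm, and the force is about 9.3 N. That matches the gauge height, so I hand in while holding.

```bash
python3 -c "
from station import arm
print(arm.close_job())"
```

```text
the job is handed in; nothing more can be done
None
```

I swung the press arm over the complete watch (left pocket) and handed the job in with the gripper still holding the knob about 22.8 mm down (target 23 mm) at about 9.3 N; I judged the gauge level from travel and force, as the gripper hid the pin.

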